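# Lay out the connecting rods for inspection

### The job

Lay the three loose connecting rods in the three empty lanes of the tray, one to a lane, so that with the rod already there they make a neat row: each lying flat on the tray floor between the ribs, straight along its lane, with its big eye at the same end as that of the rod already laid. That rod stays in its lane as it is, and the other things on the bench are to be left where they are.

Things in the scene. Friction and masses are not known exactly. Their poses are not given: they have to be found in the camera images.
- tray: Dark steel tray fixed to the bench, 206 x 322 mm outside, walls 18 mm high, 5 thick. Origin: centre of its underside; the floor is 4 mm above it. Three bright steel ribs, 5 mm wide, 5 mm above the floor, make four lanes side by side along its y axis; each runs along its x axis (away from the robot), 196 mm long, pitch 78, clear width about 73 mm.
- lane0 (a point): Point on the floor at the centre of lane 0 of the tray (counted along the tray's y, lane 0 at the -y end), axes as the tray's. Taken by the rod already laid out.
- lane1 (a point): Point on the floor at the centre of lane 1 of the tray (counted along the tray's y, lane 0 at the -y end), axes as the tray's. Empty at the start.
- lane2 (a point): Point on the floor at the centre of lane 2 of the tray (counted along the tray's y, lane 0 at the -y end), axes as the tray's. Empty at the start.
- lane3 (a point): Point on the floor at the centre of lane 3 of the tray (counted along the tray's y, lane 0 at the -y end), axes as the tray's. Empty at the start.
- rod_a: Steel connecting rod lying flat, 144 mm long, 0.3-0.5 kg, both eyes 26 mm thick. Origin: mid-length, on the underside. x runs along it to the big eye (54 mm, 57 over bolt lugs, centre x=+45 mm); small eye (30 mm) centre x=-57; z up. Shank 18 mm wide, 4 to 22 mm above the underside, free to grip x=-40 to +16. Already in lane 0, big eye to the tray's +x.
- rod_b: Steel connecting rod lying flat, 144 mm long, 0.3-0.5 kg, both eyes 26 mm thick. Origin: mid-length, on the underside. x runs along it to the big eye (54 mm, 57 over bolt lugs, centre x=+45 mm); small eye (30 mm) centre x=-57; z up. Shank 18 mm wide, 4 to 22 mm above the underside, free to grip x=-40 to +16. Starts loose on the bench.
- rod_c: Steel connecting rod lying flat, 144 mm long, 0.3-0.5 kg, both eyes 26 mm thick. Origin: mid-length, on the underside. x runs along it to the big eye (54 mm, 57 over bolt lugs, centre x=+45 mm); small eye (30 mm) centre x=-57; z up. Shank 18 mm wide, 4 to 22 mm above the underside, free to grip x=-40 to +16. Starts loose on the bench.
- rod_d: Steel connecting rod lying flat, 144 mm long, 0.3-0.5 kg, both eyes 26 mm thick. Origin: mid-length, on the underside. x runs along it to the big eye (54 mm, 57 over bolt lugs, centre x=+45 mm); small eye (30 mm) centre x=-57; z up. Shank 18 mm wide, 4 to 22 mm above the underside, free to grip x=-40 to +16. Starts loose on the bench.
- rod_a_big (a point): Centre of the big eye of rod_a, level with its upper face (26 mm above the underside).
- rod_b_big (a point): Centre of the big eye of rod_b, level with its upper face (26 mm above the underside).
- rod_c_big (a point): Centre of the big eye of rod_c, level with its upper face (26 mm above the underside).
- rod_d_big (a point): Centre of the big eye of rod_d, level with its upper face (26 mm above the underside).
- piston: A bare aluminium piston standing crown up, 60 mm in diameter, 52 mm tall; origin at the centre of its underside. A bystander.
- cap_cup: A small red plastic cap like a cup, rim 64 mm in diameter, 45 mm tall; origin at the centre of its underside. A bystander.
- wrench: A steel open-end wrench, 190 mm long, lying flat on the bench near the robot. A bystander.
- hammer: A hammer, 280 mm long, lying on the bench beyond the rods. A bystander.
- jar: An amber glass jar with a steel cap, 68 mm in diameter, 100 mm tall; origin at the centre of its underside. A bystander.
There are look-alikes about, which are no part of the job. What is shaped like the rod_a but green is not meant.

How it is judged (in metres and radians):
At the end, for the whole second after the job is handed in: One rod at rest in each lane (rod_a in lane 0, others in any order): underside within 4 mm of the tray floor, tilt under 0.06 rad, middle within 22 mm of the lane centre along it and 14 mm across, straight within 0.22 rad, big eye towards the tray's +x (x of rod_a in the frame of lane0 between -0.022 and 0.022 m and y of rod_a in the frame of lane0 between -0.014 and 0.014 m and z of rod_a in the frame of lane0 between -0.004 and 0.004 m and angle between the x axis of rod_a and the x axis of tray, either way round below 0.22 rad and angle between rod_a's own z axis and vertical below 0.06 rad and x of rod_a_big in the frame of lane0 above 0.015 m and ((x of rod_b in the frame of lane1 between -0.022 and 0.022 m and y of rod_b in the frame of lane1 between -0.014 and 0.014 m and z of rod_b in the frame of lane1 between -0.004 and 0.004 m and angle between the x axis of rod_b and the x axis of tray, either way round below 0.22 rad and angle between rod_b's own z axis and vertical below 0.06 rad and x of rod_b_big in the frame of lane1 above 0.015 m) or (x of rod_c in the frame of lane1 between -0.022 and 0.022 m and y of rod_c in the frame of lane1 between -0.014 and 0.014 m and z of rod_c in the frame of lane1 between -0.004 and 0.004 m and angle between the x axis of rod_c and the x axis of tray, either way round below 0.22 rad and angle between rod_c's own z axis and vertical below 0.06 rad and x of rod_c_big in the frame of lane1 above 0.015 m) or (x of rod_d in the frame of lane1 between -0.022 and 0.022 m and y of rod_d in the frame of lane1 between -0.014 and 0.014 m and z of rod_d in the frame of lane1 between -0.004 and 0.004 m and angle between the x axis of rod_d and the x axis of tray, either way round below 0.22 rad and angle between rod_d's own z axis and vertical below 0.06 rad and x of rod_d_big in the frame of lane1 above 0.015 m)) and ((x of rod_b in the frame of lane2 between -0.022 and 0.022 m and y of rod_b in the frame of lane2 between -0.014 and 0.014 m and z of rod_b in the frame of lane2 between -0.004 and 0.004 m and angle between the x axis of rod_b and the x axis of tray, either way round below 0.22 rad and angle between rod_b's own z axis and vertical below 0.06 rad and x of rod_b_big in the frame of lane2 above 0.015 m) or (x of rod_c in the frame of lane2 between -0.022 and 0.022 m and y of rod_c in the frame of lane2 between -0.014 and 0.014 m and z of rod_c in the frame of lane2 between -0.004 and 0.004 m and angle between the x axis of rod_c and the x axis of tray, either way round below 0.22 rad and angle between rod_c's own z axis and vertical below 0.06 rad and x of rod_c_big in the frame of lane2 above 0.015 m) or (x of rod_d in the frame of lane2 between -0.022 and 0.022 m and y of rod_d in the frame of lane2 between -0.014 and 0.014 m and z of rod_d in the frame of lane2 between -0.004 and 0.004 m and angle between the x axis of rod_d and the x axis of tray, either way round below 0.22 rad and angle between rod_d's own z axis and vertical below 0.06 rad and x of rod_d_big in the frame of lane2 above 0.015 m)) and ((x of rod_b in the frame of lane3 between -0.022 and 0.022 m and y of rod_b in the frame of lane3 between -0.014 and 0.014 m and z of rod_b in the frame of lane3 between -0.004 and 0.004 m and angle between the x axis of rod_b and the x axis of tray, either way round below 0.22 rad and angle between rod_b's own z axis and vertical below 0.06 rad and x of rod_b_big in the frame of lane3 above 0.015 m) or (x of rod_c in the frame of lane3 between -0.022 and 0.022 m and y of rod_c in the frame of lane3 between -0.014 and 0.014 m and z of rod_c in the frame of lane3 between -0.004 and 0.004 m and angle between the x axis of rod_c and the x axis of tray, either way round below 0.22 rad and angle between rod_c's own z axis and vertical below 0.06 rad and x of rod_c_big in the frame of lane3 above 0.015 m) or (x of rod_d in the frame of lane3 between -0.022 and 0.022 m and y of rod_d in the frame of lane3 between -0.014 and 0.014 m and z of rod_d in the frame of lane3 between -0.004 and 0.004 m and angle between the x axis of rod_d and the x axis of tray, either way round below 0.22 rad and angle between rod_d's own z axis and vertical below 0.06 rad and x of rod_d_big in the frame of lane3 above 0.015 m)) and linear speed of each of rod_a, rod_b, rod_c, rod_d below 0.02 m/s); the robot touches nothing.
It fails at once if a bystander (piston, red cap, jar, wrench or hammer) is pushed more than 40 mm from its place (distance of any of piston, cap_cup, wrench, hammer, jar from where it was at the start of the episode above 0.04 m).
It fails at once if the piston, red cap or jar is knocked over (angle between any of piston, cap_cup, jar's own z axis and vertical above 0.6 rad).
It also fails if it takes over 72 s, if anything falls off the work surface, if the arm or the gripper's body presses on something with over 40 N, if the wrist force passes 120 N, or if a joint passes its speed limit or range.

### The arm

A 6-joint arm with a two-finger parallel gripper is mounted at the origin on the work surface. World frame = base frame: x ahead of the robot, y to its left, z up, the work surface at z = 0. Lengths are in mm, angles in rad, forces in N, time in s.
With the tool pointing down it reaches from about 375 to 900 mm from the base axis. Payload 3.1 kg.
Tool frame: the origin (TCP) lies at the very end of the fingers, on their centre line; the grasp point (between the pads) lies 19 mm behind it; z points along the fingers, y is the line along which they close (so a half turn about z gives the same grasp; the last joint's range is limited). The gripper opens to 87 mm and grips with 3 to 60 N. Pads are 19 mm wide; open, the fingers measure 117 mm over their backs; the gripper's body (75 mm by 190 mm) begins 51 mm behind the grasp point.
Start: joints at [-1.367, 0.527, 1.433, -0, 1.181, -0.178], TCP at [232.89, -579.964, 222.548] pointing down, gripper open.
Joint ranges: [-3.08, 3.08], [-0.75, 2.2], [0.22, 2.44], [-1.43, 4.57], [0, 2.65], [-2.85, 2.85]. Speed limits (rad/s): [2.79, 2.79, 3.14, 3.14, 3.14, 3.14].

### API

Orientations are given as a 3x3 rotation matrix whose columns are the frame's x, y, z axes.
In Python, from station import env gives the robot as it stands.
- The arm moves only by the tool play_rows, never from a script. Its argument "increments" is text: rows parted by semicolons, each of 7 numbers parted by spaces: the closure in counts, from 0 (fully open) to 255 (shut), then the shift along the world's x, y, z in cm, then the turn, a rotation vector about the world's x, y, z in rad. A call has 1 to 12 rows; each row shifts and turns the commanded pose from where the row before left it; what a row does not reach is not made up. A row lasts 1/10 s, in which the tool goes at most 50 mm and 8.59 degrees, less where a joint would pass 70% of its speed; a pose out of reach is approached as far as the arm can. A call is refused whole if a number of a shift passes 5 or a number of a turn 0.15, either way. A call with a gripper value outside its range is refused whole. The fingers move at their own pace and stop on an object; the grip force is fixed at half the most. Time passes only in rows, so rows that do not move let the fingers close. It gives the time, the measured TCP pose, the force, the opening and the grip force at its end, in the units of the state.
- env.read_state(): the state, without advancing time (a new reading comes with each control period).
- env.read_camera(name): name is "scene" or "side" or "wrist"; returns (picture, depth): 420x560x3 uint8, blue, green, red; 420x560 float32, mm along the optical axis (not along the pixel's ray), 0 where there is no reading.
- env.calibration(name): a dict with "fx", "fy", "cx", "cy" (pixels), "distortion" ([k1, k2, p1, p2, k3] as OpenCV has them; the pictures are not rectified), "R" (3x3) and "t" (3): a world point X has camera coordinates R X + t. Camera axes: x right, y down, z forward; pixel columns grow to the right and rows downward; lengths in mm; the calibration is good to about 2 mm. A picture is of the moment at which its call begins: read the wrist's pose just before it. calibration takes no time and is no camera call; for the wrist camera it gives the pose at the moment of the call.
- env.finish_job(): hands the job in; it is judged then, once.
Trained networks look in the newest picture that a camera, given by its name, has taken for a name from the list of things; names that differ only in an ending like _2 or _b are one class to them, and where a whole thing is asked for, a point or a joint stands for the part that bears it (a point fixed in the world has none). Each returns a list of dicts, best first, with "score" (0 to 1); they miss things now and then, are a little off and sometimes report something else, mostly with a low value. They report only what shows in the picture. A call takes as long as a camera call. They do not tell look-alikes from the thing itself.
- env.boxes_of(thing, camera): "xy" ([column, row] in pixels, amid what is visible of it).
The state is a dict: "time": time; "joints": joint angles; "qvel": joint speeds; "effort": joint torques, N m; "tcp_pos": TCP position; "tcp_rot": TCP orientation; "contact_force": force on the tool from outside, world axes, zero at the start; "torque": the same for the moment, N m; "finger_gap": finger opening in mm; "grasp_force": force on a finger pad.
Only numpy, scipy, OpenCV 4.12 (cv2) and the standard library are available. Lean on these libraries where they do the work, as an engineer would, in place of code of your own. Each camera call takes 0.05 s, during which the arm holds its last target. There are 200 camera calls.

## Working session

There is one attempt and no reset: what is moved stays moved. The work goes in short steps, Python scripts to look and compute and a tool call to move; the robot and the scene stay as the last step left them, time stands still between calls to the robot, and variables do not carry over. Pictures are saved under pics/ and viewed, at most 10 in all, crops included, and the job is handed in when it is done.

Besides the shell and the picture viewer there is one more tool, called after "Emit:" in YAML: its name, and indented under it one key for each argument. play_rows: Moves the arm, as the interface text tells. Its arguments: {"type":"object","properties":{"increments":{"type":"string"}},"required":["increments"]}

```bash
mkdir -p pics; ls; cat > h.py <<'E'
import numpy as np,cv2
from station import env
def look(c,name=None):
    cal=env.calibration(c); im,d=env.read_camera(c)
    if name: cv2.imwrite('pics/'+name,im)
    return cal,im,d
def cloud(cal,d):
    h,w=d.shape; u,v=np.meshgrid(np.arange(w),np.arange(h))
    K=np.array([[cal['fx'],0,cal['cx']],[0,cal['fy'],cal['cy']],[0,0,1.]])
    p=cv2.undistortPoints(np.stack([u,v],-1).reshape(-1,1,2).astype(np.float64),K,np.array(cal['distortion'],float)).reshape(h,w,2)
    z=d[...,None].astype(float); P=np.concatenate([p*z,z],-1)
    return (P-np.array(cal['t']))@np.array(cal['R'])
E
python3 - <<'E'
from h import *
for c in['scene','side']:
    cal,im,d=look(c,c+'0.png'); P=cloud(cal,d)
    print(c,-np.array(cal['R']).T@cal['t'])
    for n in['rod_a','rod_a_big','tray','piston','cap_cup','jar','wrench','hammer']:
        for b in env.boxes_of(n,c):
            x,y=map(int,b['xy']); print(n,round(b['score'],2),x,y,P[y,x].round(), im[y,x])
print(env.read_state()['tcp_rot'])
E
```

```text
pics
scene [1018.63252945  267.85826171  999.55272864]
rod_a 0.94 321 286 [657. 167.  19.] [154 154 157]
rod_a 0.79 377 224 [434. 215.  16.] [119 120 121]
rod_a 0.78 202 110 [ 334. -408.   16.] [24 59 15]
rod_a 0.71 436 284 [517. 402.  22.] [138 140 141]
rod_a 0.68 171 188 [ 610. -315.   17.] [73 74 75]
rod_a 0.58 217 198 [ 570. -193.    7.] [79 73 72]
rod_a 0.57 261 117 [ 271. -235.   19.] [21 55 13]
rod_a_big 0.83 172 188 [ 612. -308.   24.] [69 70 71]
rod_a_big 0.66 375 225 [443. 212.  22.] [120 120 123]
rod_a_big 0.59 196 115 [ 352. -420.    3.] [31 63 56]
tray 0.77 214 200 [ 578. -198.    4.] [79 72 73]
piston 0.83 395 328 [675. 354.  55.] [191 192 196]
cap_cup 0.87 201 276 [ 774. -102.    1.] [ 19  22 136]
cap_cup 0.23 216 196 [ 564. -201.    2.] [76 69 70]
jar 0.96 166 242 [ 770. -184.  101.] [165 166 169]
jar 0.47 434 285 [521. 399.  21.] [80 76 77]
jar 0.2 323 342 [772. 230.  26.] [118 179 226]
wrench 0.97 395 192 [310. 217.   4.] [171 169 173]
wrench 0.66 214 200 [ 578. -198.    4.] [79 72 73]
hammer 0.61 323 345 [777. 233.  20.] [ 98 147 191]
side [399.20561062 821.0534751
[... 288 characters left out ...]
324. -400.   25.] [41 74 43]
rod_a_big 0.91 344 156 [ 327. -406.   22.] [40 73 43]
rod_a_big 0.85 264 160 [ 596. -319.   29.] [147 147 148]
rod_a_big 0.63 367 186 [ 257. -220.   19.] [40 71 41]
tray 0.64 266 191 [ 563. -160.    8.] [76 70 72]
piston 0.83 171 318 [656. 382.  55.] [170 170 172]
piston 0.36 291 283 [444. 227.  22.] [139 139 140]
cap_cup 0.94 193 191 [760. -67.  46.] [ 50  55 172]
jar 0.51 208 253 [651. 162.  25.] [146 146 148]
wrench 0.67 352 296 [310. 232.   9.] [154 155 155]
hammer 0.84 147 286 [761. 271.   8.] [ 61  83 104]
[[ 9.28003440e-01  3.72571623e-01  1.68397583e-05]
 [ 3.72571624e-01 -9.28003438e-01 -7.16797981e-05]
 [-1.10785052e-05  7.27931153e-05 -9.99999997e-01]]
```

View pics/scene0.png

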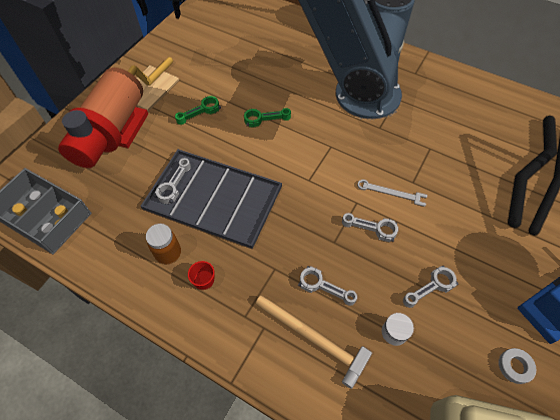

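```bash
python3 - <<'E'
from h import *
cal,im,d=look('scene'); P=cloud(cal,d)
cv2.imwrite('pics/h.png',np.uint8(np.clip(P[...,2]*4,0,255)))
M={}
ims=im.astype(int)
gray=(ims.max(-1)-ims.min(-1)<30)
# rods: z 10..32 points near seeds
for nm,(x,y) in dict(A=(610,-310),r1=(657,167),r2=(434,215),r3=(517,402)).items():
    m=(P[...,2]>11)&(P[...,2]<34)&gray&(np.hypot(P[...,0]-x,P[...,1]-y)<110)&(d>0)
    n,l,s,_=cv2.connectedComponentsWithStats(m.astype(np.uint8)); k=1+np.argmax(s[1:,4])
    Q=P[l==k][:,:2]; r=cv2.minAreaRect(Q.astype(np.float32)); print(nm,len(Q),r,P[l==k][:,2].max().round(), 'mean',Q.mean(0).round(1))
# tray walls top
m=(P[...,2]>14)&(P[...,2]<21)&(P[...,0]>430)&(P[...,0]<720)&(P[...,1]<0)&(P[...,1]>-420)
n,l,s,_=cv2.connectedComponentsWithStats(m.astype(np.uint8));
for k in range(1,n):
    if s[k,4]>60: print('tray',s[k],cv2.minAreaRect(P[l==k][:,:2].astype(np.float32)))
E
```

```text
A 791 ((600.049560546875, -301.9750061035156), (181.18797302246094, 129.82827758789062), 9.751190185546875) 33.0 mean [ 611.9 -321.5]
r1 614 ((648.0118408203125, 181.06622314453125), (57.667381286621094, 142.3951873779297), 4.592495918273926) 29.0 mean [651.8 174.7]
r2 530 ((448.993896484375, 198.60069274902344), (56.37950897216797, 142.31851196289062), 14.61705207824707) 29.0 mean [446.7 206.6]
r3 619 ((531.4947509765625, 390.52178955078125), (56.95872116088867, 142.58782958984375), 60.88351058959961) 28.0 mean [525.2 394.8]
tray [140 149 116  80 406] ((577.169189453125, -247.1441650390625), (208.29660034179688, 243.325439453125), 8.361259460449219)
tray [202 175  80  71 282] ((557.6167602539062, -116.65563201904297), (207.7959442138672, 139.8081512451172), 8.251364707946777)
```

The picture shows rod_a in the left lane with its big eye at (167,191). The loose grey rods have big eyes at (312,278), (386,230) and (445,278). The green look-alikes are at (200,108) and (268,117).

```bash
python3 - <<'E'
from h import *
cal,im,d=look('scene'); P=cloud(cal,d)
ims=im.astype(int)
gray=(ims.max(-1)-ims.min(-1)<30)
for nm,(x,y) in dict(r1=(657,167),r2=(434,215),r3=(517,402)).items():
    m=(P[...,2]>11)&(P[...,2]<34)&gray&(np.hypot(P[...,0]-x,P[...,1]-y)<110)&(d>0)
    n,l,s,_=cv2.connectedComponentsWithStats(m.astype(np.uint8)); k=1+np.argmax(s[1:,4])
    Q=P[l==k][:,:2]; b=cv2.boxPoints(cv2.minAreaRect(Q.astype(np.float32)))
    e=[b[1]-b[0],b[2]-b[1]]; u=max(e,key=np.linalg.norm); u=u/np.linalg.norm(u); c=b.mean(0)
    if (Q.mean(0)-c)@u<0:u=-u
    w=np.array([-u[1],u[0]]); s_=(Q-c)@u; ends=[Q[abs(s_+57)<14],Q[abs(s_-45)<25]]
    mid=[((q-c)@w) for q in ends]; mid=[(q.max()+q.min())/2 for q in mid]
    print(nm,c.round(1),u.round(3),'yaw',np.arctan2(u[1],u[0]).round(3),'lateral small,big',np.round(mid,1),'shank',np.round(c-12*u+w*np.mean(mid),1))
m=(P[...,2]>13)&(P[...,2]<22)&(P[...,0]>430)&(P[...,0]<720)&(P[...,1]<0)&(P[...,1]>-420)&~((np.hypot(P[...,0]-610,P[...,1]+315)<0))
n,l,s,_=cv2.connectedComponentsWithStats(m.astype(np.uint8))
Q=np.concatenate([P[l==k][:,:2] for k in range(1,n) if s[k,4]>60]).astype(np.float32)
b=cv2.boxPoints(cv2.minAreaRect(Q)); print('tray',cv2.minAreaRect(Q),b.round(1),b.mean(0))
t0=b.mean(0); e=[b[1]-b[0],b[2]-b[1]]; ty=max(e,key=np.linalg.norm); ty=ty/np.linalg.norm(ty); ty*=np.sign(ty[1]); tx=np.array([ty[1],-ty[0]])
print('yaw',np.arctan2(tx[1],tx[0]))
for i in range(4): print('lane',i,t0+(i-1.5)*78*ty,'grasp pt',t0+(i-1.5)*78*ty-12*tx)
E
```

```text
r1 [647. 181.] [ 0.111 -0.994] yaw -1.459 lateral small,big [ 5.8 -0. ] shank [648.6 193.3]
r2 [450.1 199.1] [-0.285  0.958] yaw 1.86 lateral small,big [7.9 0. ] shank [449.8 186.5]
r3 [530.8 389.5] [-0.863  0.505] yaw 2.613 lateral small,big [-2. -0.] shank [541.7 384.3]
tray ((571.069580078125, -207.73614501953125), (208.5270233154297, 323.98681640625), 8.5028076171875) [[ 444.   -62.9]
 [ 491.9 -383.4]
 [ 698.1 -352.5]
 [ 650.2  -32.1]] [ 571.0696  -207.73615]
yaw 0.14840214
lane 0 [ 588.36896 -323.45013] grasp pt [ 576.50085 -325.22443]
lane 1 [ 576.83606 -246.30748] grasp pt [ 564.96796 -248.08177]
lane 2 [ 565.3031  -169.16481] grasp pt [ 553.435  -170.9391]
lane 3 [553.7702  -92.02214] grasp pt [541.9021  -93.79644]
```

Emit:
play_rows:
  increments: "0 2.08 3.8 -0.4 0 0 0.062;0 2.08 3.8 -0.4 0 0 0.062;0 2.08 3.8 -0.4 0 0 0.062;0 2.08 3.8 -0.4 0 0 0.062;0 2.08 3.8 -0.4 0 0 0.062;0 2.08 3.8 -0.4 0 0 0.062;0 2.08 3.8 -0.4 0 0 0.062;0 2.08 3.8 -0.4 0 0 0.062;0 2.08 3.8 -0.4 0 0 0.062;0 2.08 3.8 -0.4 0 0 0.062;0 2.08 3.8 -0.4 0 0 0.062;0 2.08 3.8 -0.4 0 0 0.062"

```text
time: 2.2
tcp_pos: [483.4, -122.5, 174.7]
tcp_rot: [[0.428, 0.904, 0.001], [0.904, -0.428, -0.0], [-0.0, 0.001, -1.0]]
contact_force: [1.3, -0.1, -0.5]
finger_gap: 86.8
grasp_force: 0.0
```

Emit:
play_rows:
  increments: "0 2.08 3.8 -0.4 0 0 0.062;0 2.08 3.8 -0.4 0 0 0.062;0 2.08 3.8 -0.4 0 0 0.062;0 2.08 3.8 -0.4 0 0 0.062;0 2.08 3.8 -0.4 0 0 0.062;0 2.08 3.8 -0.4 0 0 0.062;0 2.08 3.8 -0.4 0 0 0.062;0 2.08 3.8 -0.4 0 0 0.062;0 0 0 0 0 0 0;0 0 0 0 0 0 0"

```text
time: 3.2
tcp_pos: [648.6, 181.0, 142.0]
tcp_rot: [[-0.053, 0.999, -0.001], [0.999, 0.053, -0.001], [-0.0, -0.001, -1.0]]
contact_force: [0.6, -0.2, -0.1]
finger_gap: 87.1
grasp_force: 0.0
```

```bash
python3 - <<'E'
from h import *
s=env.read_state();print(s['joints'],s['tcp_pos'],s['tcp_rot'].round(3) if hasattr(s['tcp_rot'],'round') else s['tcp_rot'])
cal,im,d=look('wrist','w1.png')
P=cloud(cal,d)
for x,y in [(280,210),(200,200),(360,200)]: print(P[y,x])
E
```

```text
[ 1.06706466e-01  6.82188575e-01  1.37220494e+00 -5.02748324e-04
  1.08807164e+00  5.40618582e-02] [648.60862167 180.97276915 141.99717171] [[-0.053  0.999 -0.001]
 [ 0.999  0.053 -0.001]
 [-0.    -0.001 -1.   ]]
[649.43849594 179.73067424  23.5414656 ]
[5.71491818e+02 1.78673532e+02 1.71080497e-01]
[727.36517032 186.72514552  -1.52576876]
```

View pics/w1.png

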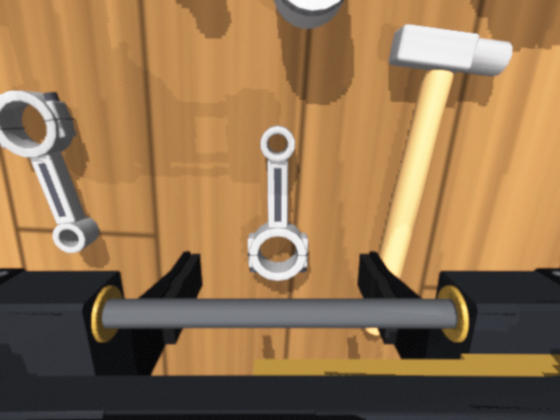

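The wrist view shows the rod upright in the picture, small eye at (277,143) and big eye at (278,252), between the fingers. The hammer is clear on the right.

```bash
cat >> h.py <<'E'
def rod(c,x,y,rad=100,z0=0):
    """rod pose near x,y: fit line through eyes"""
    cal,im,d=look(c); P=cloud(cal,d); ims=im.astype(int)
    m=(P[...,2]>z0+17)&(P[...,2]<z0+32)&(ims.max(-1)-ims.min(-1)<30)&(np.hypot(P[...,0]-x,P[...,1]-y)<rad)&(d>0)
    n,l,s,_=cv2.connectedComponentsWithStats(m.astype(np.uint8)); k=1+np.argmax(s[1:,4])
    Q=P[l==k][:,:2]; b=cv2.boxPoints(cv2.minAreaRect(Q.astype(np.float32))); c=b.mean(0)
    u=max([b[1]-b[0],b[2]-b[1]],key=np.linalg.norm); u=u/np.linalg.norm(u)
    if (Q.mean(0)-c)@u<0:u=-u
    w=np.array([-u[1],u[0]])
    S=(Q-c)@u; c=c+u*(S.max()+S.min())/2
    f=lambda a,r:(lambda q:(q.max()+q.min())/2)(((Q-c)@w)[abs((Q-c)@u-a)<r])
    ls,lb=f(-57,13),f(45,24); k=(lb-ls)/102
    c=c+w*(ls+57*k); u=u+k*w
    return c.round(1),np.arctan2(u[1],u[0]).round(3),'len',(S.max()-S.min()).round(1),len(Q)
E
python3 - <<'E'
from h import *
print(rod('wrist',649,181))
print(rod('scene',447,198)); print(rod('scene',531,390)); print(rod('side',447,198)); print(rod('side',531,390))
print(rod('scene',588,-323,z0=4),rod('side',588,-323,z0=4))
E
```

```text
(array([647. , 181.6]), np.float64(-1.514), 'len', np.float64(142.5), 3548)Traceback (most recent call last):
  File "<stdin>", line 3, in <module>
  File "h.py", line 24, in rod
    ls,lb=f(-57,13),f(45,24); k=(lb-ls)/102
          ~^^^^^^^^
  File "h.py", line 23, in <lambda>
    f=lambda a,r:(lambda q:(q.max()+q.min())/2)(((Q-c)@w)[abs((Q-c)@u-a)<r])
                 ~~~~~~~~~~~~~~~~~~~~~~~~~~~~~~^^^^^^^^^^^^^^^^^^^^^^^^^^^^^
  File "h.py", line 23, in <lambda>
    f=lambda a,r:(lambda q:(q.max()+q.min())/2)(((Q-c)@w)[abs((Q-c)@u-a)<r])
                            ~~~~~^^
    return umr_maximum(a, axis, None, out, keepdims, initial, where)
ValueError: zero-size array to reduction operation maximum which has no identity
```

Emit:
play_rows:
  increments: "0 -0.15 0.05 -4 0 0 0;0 0 0 -4 0 0 0;0 0 0 -3 0 0 0;0 0 0 -2 0 0 0;0 0 0 -0.8 0 0 0;255 0 0 0 0 0 0;255 0 0 0 0 0 0;255 0 0 0 0 0 0;255 0 0 0 0 0 0;255 0 0 0 0 0 0;255 0 0 0 0 0 0"

```text
time: 4.45
tcp_pos: [647.6, 180.7, 5.1]
tcp_rot: [[-0.051, 0.999, 0.001], [0.999, 0.051, 0.0], [0.0, 0.001, -1.0]]
contact_force: [0.2, -0.3, -0.1]
finger_gap: 46.4
grasp_force: 0.0
```

Emit:
play_rows:
  increments: "255 0 0 0 0 0 0;255 0 0 0 0 0 0;255 0 0 0 0 0 0;255 0 0 0 0 0 0;255 0 0 0 0 0 0;255 0 0 0 0 0 0;255 0 0 0 0 0 0"

```text
time: 5.15
tcp_pos: [647.1, 180.5, 4.4]
tcp_rot: [[-0.051, 0.999, -0.001], [0.999, 0.051, -0.0], [0.0, -0.001, -1.0]]
contact_force: [-0.9, 0.1, 0.4]
finger_gap: 17.7
grasp_force: 30.0
```

Emit:
play_rows:
  increments: "255 0 0 2 0 0 0;255 0 0 3 0 0 0;255 0 0 3 0 0 0;255 0 0 2 0 0 0;255 -0.5 -3 0 0 0 0.12;255 -0.5 -3 0 0 0 0.12;255 -0.5 -3 0 0 0 0.12;255 -0.5 -3 0 0 0 0.12;255 -0.5 -3 0 0 0 0.12;255 -0.5 -3 0 0 0 0.12;255 -0.5 -3 0 0 0 0.12"

```text
time: 6.25
tcp_pos: [611.3, -30.5, 103.6]
tcp_rot: [[-0.781, 0.625, -0.002], [0.625, 0.781, 0.0], [0.002, -0.001, -1.0]]
contact_force: [0.7, -0.3, -4.2]
finger_gap: 17.7
grasp_force: 30.0
```

Emit:
play_rows:
  increments: "255 -0.5 -3.1 0 0 0 0.118;255 -0.5 -3.1 0 0 0 0.118;255 -0.5 -3.1 0 0 0 0.118;255 -0.5 -3.1 0 0 0 0.118;255 -0.5 -3.1 0 0 0 0.118;255 -0.5 -3.1 0 0 0 0.118;255 -0.5 -3.1 0 0 0 0.118;255 0 0 0 0 0 0;255 0 0 0 0 0 0"

```text
time: 7.15
tcp_pos: [576.5, -246.8, 103.6]
tcp_rot: [[-0.99, -0.143, -0.002], [-0.143, 0.99, 0.001], [0.001, 0.002, -1.0]]
contact_force: [-0.1, -0.2, -4.2]
finger_gap: 18.0
grasp_force: 30.0
```

```bash
python3 - <<'E'
from h import *
s=env.read_state();print(s['joints'],s['tcp_pos'],s['finger_gap'])
cal,im,d=look('scene','s1.png');cal,im2,d=look('wrist')
cv2.imwrite('pics/c1.png',np.hstack([cv2.resize(im[100:310,90:340],None,fx=1.6,fy=1.6)[:336],cv2.resize(im2,(400,336))]))
E
```

```text
[-5.82704525e-01  6.77908304e-01  1.52360001e+00  4.29142619e-04
  9.42253733e-01 -2.29707105e+00] [ 576.45744351 -246.84423375  103.58251443] 17.97559249288156
```

View pics/c1.png

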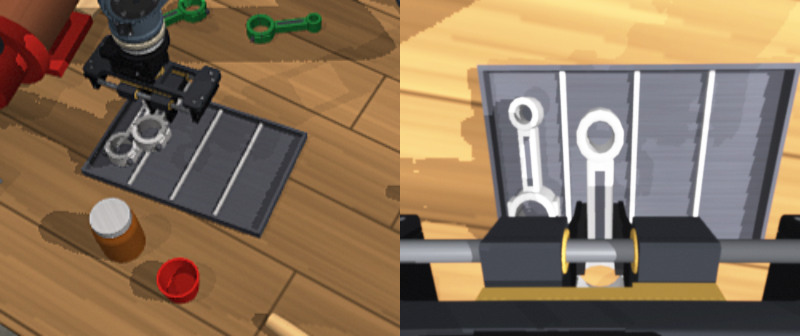

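Rod held parallel to lane 1 with its small eye at the robot end, as for rod_a. I'll lower it.

Emit:
play_rows:
  increments: "255 0 0.05 -3 0 0 0;255 0 0 -3 0 0 0;255 0 0 -2 0 0 0;255 0 0 -1 0 0 0;255 0 0 -0.4 0 0 0;255 0 0 0 0 0 0;160 0 0 0 0 0 0;160 0 0 0 0 0 0;160 0 0 0 0 0 0;160 0 0 0 0 0 0"

```text
time: 8.25
tcp_pos: [578.1, -246.5, 11.7]
tcp_rot: [[-0.989, -0.146, 0.002], [-0.146, 0.989, -0.001], [-0.002, -0.002, -1.0]]
contact_force: [-0.6, -0.5, 0.8]
finger_gap: 31.5
grasp_force: 0.0
```

Emit:
play_rows:
  increments: "160 0 0 3 0 0 0;160 0 0 4 0 0 0;100 0 0 3 0 0 0;0 -1 3.5 0 0 0 -0.12;0 -1 3.5 0 0 0 -0.12;0 -1 3.5 0 0 0 -0.12;0 -1 3.5 0 0 0 -0.12;0 -1 3.5 0 0 0 -0.12;0 -1 3.5 0 0 0 -0.12;0 -1 3.5 0 0 0 -0.12"

```text
time: 9.25
tcp_pos: [507.2, 0.1, 111.1]
tcp_rot: [[-0.765, 0.644, 0.001], [0.644, 0.765, -0.0], [-0.001, 0.001, -1.0]]
contact_force: [0.5, 0.3, -0.7]
finger_gap: 84.2
grasp_force: 0.0
```

Emit:
play_rows:
  increments: "0 -1 3.5 0.5 0 0 -0.12;0 -1 3.5 0.5 0 0 -0.12;0 -1 3.5 0.5 0 0 -0.12;0 -1 3.5 0.5 0 0 -0.12;0 -1 3.5 0.5 0 0 -0.12;0 -1 3 0.5 0 0 -0.067;0 0 0 0 0 0 0;0 0 0 0 0 0 0"

```text
time: 10.05
tcp_pos: [447.4, 204.5, 141.0]
tcp_rot: [[-0.211, 0.977, 0.001], [0.977, 0.211, -0.0], [-0.0, 0.001, -1.0]]
contact_force: [-0.0, -0.1, -0.9]
finger_gap: 87.0
grasp_force: 0.0
```

```bash
python3 - <<'E'
from h import *
s=env.read_state();print(s['tcp_pos'],np.arctan2(s['tcp_rot'][1][0],s['tcp_rot'][0][0]))
print(rod('wrist',447,198))
cal,im,d=look('scene');cal,im2,d=look('wrist')
cv2.imwrite('pics/c2.png',np.hstack([cv2.resize(im[100:310,90:340],None,fx=1.6,fy=1.6)[:336],cv2.resize(im2,(400,336))]))
E
```

```text
[447.42345891 204.49512139 141.03384789] 1.783525074419202
(array([443.2, 199.3]), np.float64(1.801), 'len', np.float64(143.0), 3648)
```

View pics/c2.png

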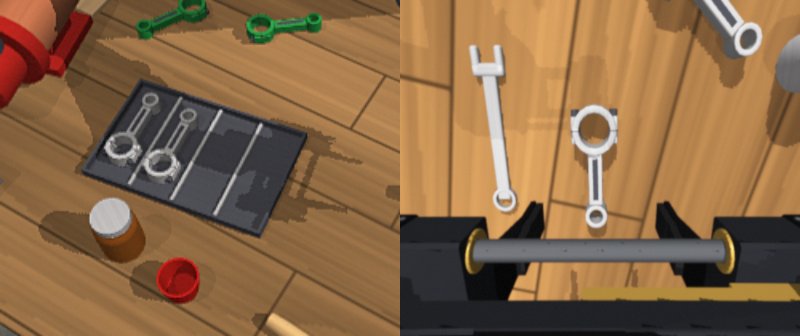

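Rod 1 lies in lane 1, matching rod_a. Rod 2 is between the fingers, its big eye at the top, and the wrench is clear.

Emit:
play_rows:
  increments: "0 -0.4 -0.5 -4 0 0 0.017;0 0 0 -4 0 0 0;0 0 0 -3 0 0 0;0 0 0 -2 0 0 0;255 0 0 -0.7 0 0 0;255 0 0 0 0 0 0;255 0 0 0 0 0 0;255 0 0 0 0 0 0;255 0 0 0 0 0 0;255 0 0 0 0 0 0;255 0 0 0 0 0 0;255 0 0 0 0 0 0"

```text
time: 11.4
tcp_pos: [443.4, 199.1, 3.8]
tcp_rot: [[-0.225, 0.974, 0.0], [0.974, 0.225, 0.0], [-0.0, 0.0, -1.0]]
contact_force: [-0.1, 0.2, -0.3]
finger_gap: 31.3
grasp_force: 0.0
```

Emit:
play_rows:
  increments: "255 0 0 0 0 0 0;255 0 0 0 0 0 0;255 0 0 0 0 0 0;255 0 0 0 0 0 0;255 0 0 0 0 0 0"

```text
time: 11.9
tcp_pos: [443.1, 199.0, 3.5]
tcp_rot: [[-0.225, 0.974, -0.001], [0.974, 0.225, -0.0], [0.0, -0.001, -1.0]]
contact_force: [-0.7, -0.3, 3.0]
finger_gap: 17.8
grasp_force: 30.0
```

Emit:
play_rows:
  increments: "255 0 0 2 0 0 0;255 0 0 3 0 0 0;255 0 0 3 0 0 0;255 0 0 2 0 0 0;255 0.8 -2.6 0 0 0 -0.118;255 0.8 -2.6 0 0 0 -0.118;255 0.8 -2.6 0 0 0 -0.118;255 0.8 -2.6 0 0 0 -0.118;255 0.8 -2.6 0 0 0 -0.118;255 0.8 -2.6 0 0 0 -0.118;255 0.8 -2.6 0 0 0 -0.118"

```text
time: 13.0
tcp_pos: [498.8, 16.0, 102.7]
tcp_rot: [[0.568, 0.823, -0.002], [0.823, -0.568, 0.0], [-0.001, -0.002, -1.0]]
contact_force: [0.6, 0.5, -6.1]
finger_gap: 17.8
grasp_force: 30.0
```

Emit:
play_rows:
  increments: "255 0.95 -2.66 0 0 0 -0.118;255 0.95 -2.66 0 0 0 -0.118;255 0.95 -2.66 0 0 0 -0.118;255 0.95 -2.66 0 0 0 -0.118;255 0.95 -2.66 0 0 0 -0.118;255 0.95 -2.66 0 0 0 -0.118;255 0.95 -2.66 0 0 0 -0.118;255 0 0 0 0 0 0;255 0 0 0 0 0 0"

```text
time: 13.9
tcp_pos: [564.8, -169.2, 102.2]
tcp_rot: [[0.99, 0.144, -0.003], [0.144, -0.99, 0.002], [-0.002, -0.002, -1.0]]
contact_force: [-1.0, 0.0, -5.6]
finger_gap: 17.8
grasp_force: 30.0
```

Emit:
play_rows:
  increments: "255 0 0 -3 0 0 0;255 0 0 -3 0 0 0;255 0 0 -2 0 0 0;255 0 0 -1 0 0 0;255 0 0 -0.3 0 0 0;255 0 0 0 0 0 0;160 0 0 0 0 0 0;160 0 0 0 0 0 0;160 0 0 0 0 0 0;160 0 0 0 0 0 0"

```text
time: 14.9
tcp_pos: [566.6, -169.6, 11.6]
tcp_rot: [[0.989, 0.145, 0.002], [0.145, -0.989, -0.001], [0.002, 0.001, -1.0]]
contact_force: [1.0, -1.1, -0.3]
finger_gap: 31.6
grasp_force: 0.0
```

Emit:
play_rows:
  increments: "160 0 0 3 0 0 0;160 0 0 4 0 0 0;100 0 0 3 0 0 0;0 -0.2 3.1 0 0 0 0.138;0 -0.2 3.1 0 0 0 0.138;0 -0.2 3.1 0 0 0 0.138;0 -0.2 3.1 0 0 0 0.138;0 -0.2 3.1 0 0 0 0.138;0 -0.2 3.1 0 0 0 0.138;0 -0.2 3.1 0 0 0 0.138;0 -0.2 3.1 0 0 0 0.138;0 -0.2 3.1 0 0 0 0.138"

```text
time: 16.1
tcp_pos: [547.9, 111.0, 111.0]
tcp_rot: [[0.177, 0.984, 0.001], [0.984, -0.177, 0.0], [0.0, 0.001, -1.0]]
contact_force: [0.4, 0.4, 0.3]
finger_gap: 86.7
grasp_force: 0.0
```

Emit:
play_rows:
  increments: "0 -0.2 3.1 0.3 0 0 0.138;0 -0.2 3.1 0.3 0 0 0.138;0 -0.2 3.1 0.3 0 0 0.138;0 -0.2 3.1 0.3 0 0 0.138;0 -0.2 3.1 0.3 0 0 0.138;0 -0.2 3.1 0.3 0 0 0.138;0 -0.2 3.1 0.3 0 0 0.138;0 -0.2 3.1 0.3 0 0 0.138;0 -0.2 3.1 0.3 0 0 0.138;0 0 0 0 0 0 0;0 0 0 0 0 0 0"

```text
time: 17.2
tcp_pos: [529.5, 389.1, 137.7]
tcp_rot: [[-0.872, 0.489, 0.0], [0.489, 0.872, -0.0], [-0.0, -0.0, -1.0]]
contact_force: [-0.2, 0.2, -0.5]
finger_gap: 86.7
grasp_force: 0.0
```

```bash
python3 - <<'E'
from h import *
s=env.read_state();print(s['tcp_pos'],np.arctan2(s['tcp_rot'][1][0],s['tcp_rot'][0][0]))
print(rod('wrist',531,390))
cal,im,d=look('scene');cal,im2,d=look('wrist')
cv2.imwrite('pics/c3.png',np.hstack([cv2.resize(im[100:310,90:340],None,fx=1.6,fy=1.6)[:336],cv2.resize(im2,(400,336))]))
E
```

```text
[529.50803512 389.11301599 137.71535475] 2.63015683597981
(array([527.8, 391.7]), np.float64(2.622), 'len', np.float64(142.5), 3769)
```

View pics/c3.png

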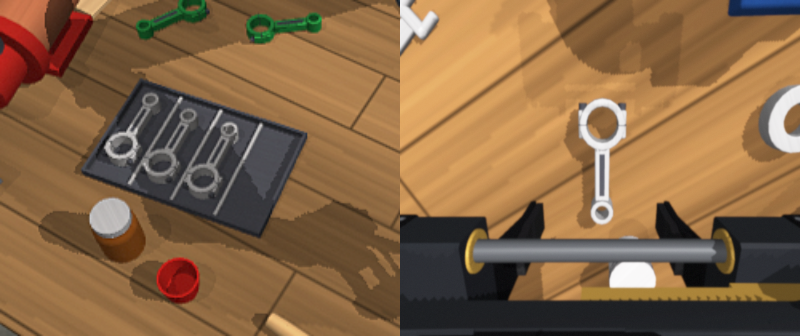

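Two rods are laid straight, and the third is centred between the fingers. The piston lies clear of the finger paths.

Emit:
play_rows:
  increments: "0 -0.15 0.2 -4 0 0 0;0 0 0 -4 0 0 0;0 0 0 -3 0 0 0;0 0 0 -1.8 0 0 0;255 0 0 -0.6 0 0 0;255 0 0 0 0 0 0;255 0 0 0 0 0 0;255 0 0 0 0 0 0;255 0 0 0 0 0 0;255 0 0 0 0 0 0;255 0 0 0 0 0 0;255 0 0 0 0 0 0"

```text
time: 18.55
tcp_pos: [528.4, 390.9, 3.8]
tcp_rot: [[-0.872, 0.49, 0.0], [0.49, 0.872, 0.0], [-0.0, 0.0, -1.0]]
contact_force: [-0.6, 0.7, -0.1]
finger_gap: 31.1
grasp_force: 0.0
```

Emit:
play_rows:
  increments: "255 0 0 0 0 0 0;255 0 0 0 0 0 0;255 0 0 0 0 0 0;255 0 0 0 0 0 0;255 0 0 0 0 0 0"

```text
time: 19.05
tcp_pos: [528.5, 391.0, 3.5]
tcp_rot: [[-0.872, 0.49, 0.0], [0.49, 0.872, 0.0], [-0.0, 0.0, -1.0]]
contact_force: [0.4, 0.9, 0.5]
finger_gap: 18.1
grasp_force: 30.0
```

Emit:
play_rows:
  increments: "255 0 0 2 0 0 0;255 0 0 3 0 0 0;255 0 0 3 0 0 0;255 0 0 2 0 0 0;255 0.13 -2.54 0 0 0 -0.13;255 0.13 -2.54 0 0 0 -0.13;255 0.13 -2.54 0 0 0 -0.13;255 0.13 -2.54 0 0 0 -0.13;255 0.13 -2.54 0 0 0 -0.13;255 0.13 -2.54 0 0 0 -0.13;255 0.13 -2.54 0 0 0 -0.13;255 0.13 -2.54 0 0 0 -0.13"

```text
time: 20.25
tcp_pos: [537.9, 186.4, 102.9]
tcp_rot: [[-0.014, 1.0, -0.002], [1.0, 0.014, -0.001], [-0.0, -0.002, -1.0]]
contact_force: [-0.5, 0.6, -3.7]
finger_gap: 18.0
grasp_force: 30.0
```

Emit:
play_rows:
  increments: "255 0.13 -2.54 0 0 0 -0.13;255 0.13 -2.54 0 0 0 -0.13;255 0.13 -2.54 0 0 0 -0.13;255 0.13 -2.54 0 0 0 -0.13;255 0.13 -2.54 0 0 0 -0.13;255 0.13 -2.54 0 0 0 -0.13;255 0.13 -2.54 0 0 0 -0.13;255 0.13 -2.54 0 0 0 -0.13;255 0.13 -2.54 0 0 0 -0.13;255 0.13 -2.54 0 0 0 -0.13;255 0.13 -2.54 0 0 0 -0.13;255 0 0 0 0 0 0"

```text
time: 21.45
tcp_pos: [553.6, -95.1, 103.2]
tcp_rot: [[0.988, 0.154, 0.001], [0.154, -0.988, -0.001], [0.0, 0.002, -1.0]]
contact_force: [-0.6, 0.7, -2.6]
finger_gap: 17.9
grasp_force: 30.0
```

Emit:
play_rows:
  increments: "255 0 0 0 0 0 0"

```text
time: 21.55
tcp_pos: [552.2, -92.0, 103.0]
tcp_rot: [[0.987, 0.159, -0.002], [0.159, -0.987, 0.001], [-0.002, -0.001, -1.0]]
contact_force: [0.3, -0.2, -3.5]
finger_gap: 17.6
grasp_force: 30.0
```

Emit:
play_rows:
  increments: "255 0.1 0 -3 0 0 -0.01;255 0 0 -3 0 0 0;255 0 0 -2 0 0 0;255 0 0 -1 0 0 0;255 0 0 -0.4 0 0 0;255 0 0 0 0 0 0;160 0 0 0 0 0 0;160 0 0 0 0 0 0;160 0 0 0 0 0 0;160 0 0 0 0 0 0"

```text
time: 22.55
tcp_pos: [554.7, -92.0, 10.4]
tcp_rot: [[0.989, 0.149, 0.002], [0.149, -0.989, -0.001], [0.002, 0.001, -1.0]]
contact_force: [0.1, 0.4, 0.1]
finger_gap: 31.4
grasp_force: 0.0
```

Emit:
play_rows:
  increments: "160 0 0 3 0 0 0;160 0 0 4 0 0 0;100 0 0 4 0 0 0;0 0 4 2 0 0 0;0 0 4 1 0 0 0;0 0 4 0 0 0 0;0 0 4 0 0 0 0;0 0 4 0 0 0 0;0 0 4 0 0 0 0;0 0 0 0 0 0 0"

```text
time: 23.55
tcp_pos: [553.5, 152.7, 150.0]
tcp_rot: [[0.988, 0.154, 0.001], [0.154, -0.988, 0.002], [0.001, -0.001, -1.0]]
contact_force: [0.5, 0.3, -0.4]
finger_gap: 84.5
grasp_force: 0.0
```

```bash
python3 - <<'E'
from h import *
ty=np.array([-0.148,.989]);t0=np.array([571.1,-207.7])
for i in range(4):
    l=t0+(i-1.5)*78*ty
    for c in('scene','side'):
        try:
            r=rod(c,*l,rad=85,z0=4); dd=r[0]-l; print(i,c,'x',(dd@[.989,.148]).round(1),'y',(dd@ty).round(1),'yaw',r[1]-.148,r[2:])
        except Exception as e: print(i,c,'x')
cal,im,d=look('scene')
cv2.imwrite('pics/c4.png',cv2.resize(im[100:400,90:480],None,fx=1.9,fy=1.9))
E
```

```text
0 scene x -3.7 y 2.6 yaw -0.01899999999999999 ('len', np.float64(144.5), 380)
0 side x
1 scene x 3.3 y 0.5 yaw -0.00899999999999998 ('len', np.float64(142.5), 387)
1 side x
2 scene x 4.7 y -0.3 yaw 0.006000000000000005 ('len', np.float64(142.5), 393)
2 side x
3 scene x 4.9 y 0.1 yaw 0.0030000000000000027 ('len', np.float64(143.3), 413)
3 side x
```

View pics/c4.png

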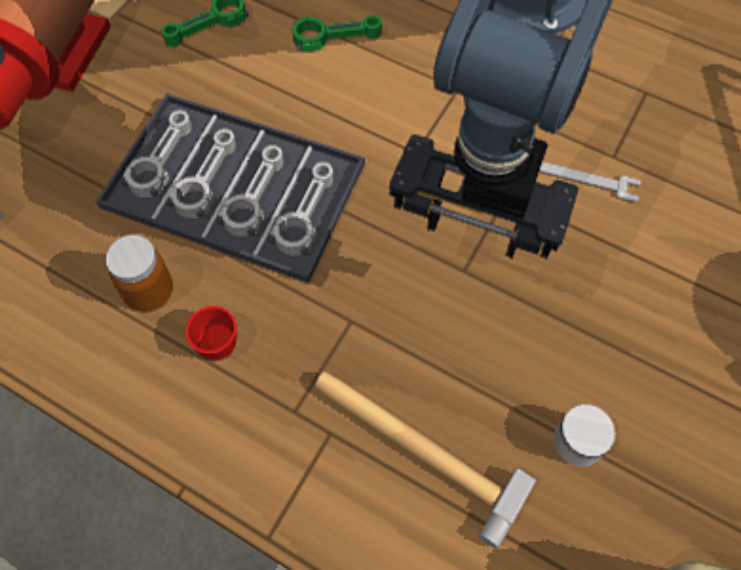

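All four rods lie straight in their lanes, within 5 mm of the centres. The bystanders are in place and the arm is clear.

```bash
python3 -c "
from station import env
print(env.finish_job())"
```

```text
the job is handed in; nothing more can be done
None
```

I laid the three loose rods in lanes 1–3, each measured within about 5 mm of its lane centre, straight, and with its big eye at the same end as rod_a's. I handed the job in at about 24 s; no verdict came back.

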